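# Tare the bench balance through its guarded key well

### The arm

A 7-joint arm with a two-finger parallel gripper is mounted at the origin on the work surface. World frame = base frame: x ahead of the robot, y to its left, z up, the work surface at z = 0. Lengths are in m, angles in rad, forces in N, time in s.
With the tool pointing down it reaches from about 0.4 to 0.85 m from the base axis. Payload 4.5 kg.
Tool frame: the origin (TCP) lies between the finger pads; the fingertips stand 11 mm ahead of it and the grasp point (between the pads) lies 8 mm behind it (r.tip_reach is the distance from the TCP to the fingertips, in m); x points along the fingers, y is the direction in which the jaws open and shut, and the axes are right-handed (so a half turn about x gives the same grasp; the last joint's range is limited). The gripper opens to 88 mm and grips with 3 to 60 N. Pads are 18 mm wide; open, the fingers measure 123 mm over their backs; the gripper's body (75 mm by 187 mm) begins 45 mm behind the grasp point.
Start: joints at [-1.107, 0.689, -0.195, 1.565, 0.157, 0.902, -0.215], TCP at [0.26, 0.568, 0.25] pointing down, gripper open.
Joint ranges: [-3.01, 3.01], [-0.46, 2.08], [-1.47, 1.51], [0.13, 2.56], [-1, 4.14], [0.04, 2.09], [-2.66, 2.66]. Speed limits (rad/s): [2.57, 2.57, 3.14, 3.14, 3.14, 3.14, 3.14].

### API

Orientations are given as a unit quaternion [x, y, z, w].
In Python, from plant import r gives the robot as it stands.
- The arm moves only by the tool drive_tool, never from a script. Its argument "deltas" is a list of rows, each a list of 3 entries, a list of its own where there are three numbers: the turn, a rotation vector about the tool's x, y, z in degrees, then the shift along the tool's x, y, z in cm, then the finger opening in cm, from 0 to 8.81. A call has 1 to 12 rows; each row shifts and turns the commanded pose from where the row before left it, along the tool's axes as they then stand; what a row does not reach is not made up. A row lasts 1/12 s, in which the tool goes at most 41.7 mm and 7.16 degrees, less where a joint would pass 70% of its speed; a pose out of reach is approached as far as the arm can. A call is refused whole if a number of a shift passes 4.17 or a number of a turn 7.16, either way. A call with a gripper value outside its range is refused whole. The fingers move at their own pace and stop on an object; "force" is the grip in N (left out, the last holds). Time passes only in rows, so rows that do not move let the fingers close. It gives the time, the measured TCP pose, the force and the opening at its end, in the units of the state.
- r.get_state(): the state, without advancing time (a new reading comes with each control period).
- r.snapshot(name): name is "scene" or "top" or "wrist"; returns a dict with "color" (480x640x3 uint8, red, green, blue), "fov_y" (degrees; the focal length in pixels is half the picture's height over the tangent of half this angle, whatever the lens; pixels are square), "cx", "cy" (the principal point, pixels), "extrinsics" (4x4, takes a point from world to camera coordinates); the wrist camera has in their place "tool_from_camera" (4x4, takes a point from camera to tool coordinates, whose origin is the TCP and whose axes are the tool frame's). Camera axes: x right, y up, looking along -z (the intrinsics and any distortion apply to the point x, -y, -z); pixel columns grow to the right and rows downward; lengths in m; the calibration is good to about 2 mm. A picture is of the moment at which its call begins: read the wrist's pose just before it. There is no depth.
- r.finish_job(): hands the job in, once; it reports no verdict.
The state is a dict: "clock": time; "q": joint angles; "qd": joint speeds; "joint_torque": joint torques, N m; "tool_pos": TCP position; "eef_rot": TCP orientation; "contact_force": force on the tool from outside, world axes, zero at the start; "moment": the same for the moment, N m; "opening": opening from 0.0 (shut) to 1.0 (fully open).
Only numpy, scipy, OpenCV 4.12 (cv2) and the standard library are available. Lean on these libraries where they do the work, as an engineer would, in place of code of your own. Each camera call takes 0.05 s, during which the arm holds its last target. There are 200 camera calls.

### The job

Tare the balance with the cup standing on its pan: with a fingertip, push the sliding guard all the way open by its rib, reach into the well and press the sunken tare key right down, then come out and push the guard fully shut again. Grasp nothing: do not lift or shift the balance, leave the cup and the things around it where they stand, and do not press the round power key. Finish clear of everything.

Things in the scene. Friction and masses are not known exactly. Their poses are not given: they have to be found in the camera images.
- balance: White bench balance, 240 (x) by 260 (y) mm, flat top 60 mm up, 3.2 kg, loose. Origin: centre of its underside; z up; its -x side is the front (faces the robot within 25 degrees), y runs along the front, +y left as the robot sees it. Along the front: guarded well right of the middle, display at own (-75, 79) mm, round power key. Rear: 110 mm steel pan at own (50, 0) mm, its top 74 mm up.
- well (a point): Centre of the well's mouth, level with the balance's flat top, at own (-75, -45) mm of the balance; same axes. The well is a rectangular hole 40 (x) by 52 (y) mm, 24 mm deep, with straight walls, roomy enough for shut fingers; the guard covers it when shut. In its middle is the tare key, a grey block 22 (x) by 32 (y) mm, its top 16 mm below the mouth when up.
- tare_key (a joint): Travel of the tare key, m: 0 up, 0.006 right down. It springs back; it starts to move at about 1.2 N and is right down at about 4 N.
- guard (a joint): Travel of the sliding guard, m: 0 shut (well covered), 0.060 fully open (well wholly uncovered), stopped at both ends; it slides along the balance's own +y to open. It stays where it is left; about 1.5 N moves it. It may start up to 12 mm open.
- rib (a point): Point in the upright rib across the middle of the guard, 12 mm above the balance's flat top; same axes; over the well's centre when shut. Rib: 6 mm thick (y), 30 mm long (x), from 5 to 20 mm above the flat top; either y face can be pushed. Guard: grey plate 48 (x) by 62 (y) mm, upper face 5 mm above the flat top, between two guide rails 6 mm high, 24.5 to 30.5 mm either side in x.
- power_key (a joint): Travel of the round power key, m: 0 up, 0.003 pressed. 14 mm wide, 3 mm proud of the flat top, at own (-75, 113) mm of the balance, beyond the display. Not to be pressed.
- cup_mid (a point): Middle of the empty clear specimen cup standing on the pan, 52 mm wide, 45 mm high. To be left alone.
- pot_mid (a point): Middle of a clear lidded specimen pot, 44 mm wide, 55 mm high, on the work surface beside the balance. To be left alone.
- vial_mid (a point): Middle of a white bottle with a black cap, 48 mm wide, 95 mm high, on the work surface beside the balance. To be left alone.
- slide_box_mid (a point): Middle of a small closed box for glass slides, 85 by 30 by 30 mm, on the work surface left of the balance. To be left alone.
Mind the look-alikes: they are no part of the job. Leave any green or yellow look-alike of the part that bears cup_mid alone.

How it is judged:
By the outcome, as a careful person would: the job done as asked, in the order asked, and still so for the second after the job is handed in, with the robot touching nothing.
It also fails if it takes over 54 s, if anything falls off the work surface, if the arm or the gripper's body presses on something with over 40 N, if the wrist force passes 120 N, or if a joint passes its speed limit or range.

## Working session

There is one attempt and no reset: what is moved stays moved. The work goes in short steps, Python scripts to look and compute and a tool call to move; the robot and the scene stay as the last step left them, time stands still between calls to the robot, and variables do not carry over. Pictures are saved under pics/ and viewed, about 8 in all and at most 12, crops included, and the job is handed in when it is done.

Besides the shell and the picture viewer there is one more tool, called after ">>>" by a JSON object that holds its "method" and its "body". drive_tool: Moves the arm, as the interface text tells. Its arguments: {"type":"object","properties":{"deltas":{"type":"array","items":{"type":"array"}},"force":{"type":"number"}},"required":["deltas"]}

```bash
mkdir -p pics; python3 - <<'E'
from plant import r
import cv2,numpy as np
s=r.get_state();print(s['clock'],s['tool_pos'],s['eef_rot'],s['opening'],r.tip_reach)
for n in("scene","top"):
    d=r.snapshot(n);cv2.imwrite(f"pics/{n}0.png",d["color"][:,:,::-1]);print(n,d["fov_y"],d["cx"],d["cy"],np.round(d["extrinsics"],4).tolist(),[k for k in d])
E
```

```text
0.0 [0.2602394  0.56758735 0.2489066 ] [ 0.15013364  0.69093143 -0.15140475  0.69076064] 0.9992026619644601 0.011
scene 50.064631726591124 321.05550160825163 236.1119852761412 [[0.7258, 0.6879, 0.0067, -0.4728], [-0.4606, 0.4788, 0.7474, 0.2156], [0.5109, -0.5456, 0.6643, -1.352], [0.0, 0.0, 0.0, 1.0]] ['color', 'fov_y', 'cx', 'cy', 'extrinsics']
top 50.321574894324186 329.5492023127174 239.99934229861444 [[-0.0245, -0.9993, -0.0272, 0.0768], [0.9963, -0.0267, 0.0817, -0.6555], [-0.0823, -0.0251, 0.9963, -1.0754], [0.0, 0.0, 0.0, 1.0]] ['color', 'fov_y', 'cx', 'cy', 'extrinsics']
```

View pics/scene0.png

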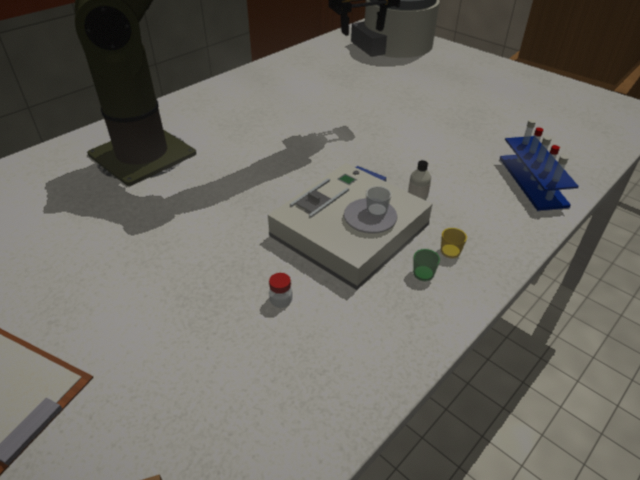

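View pics/top0.png

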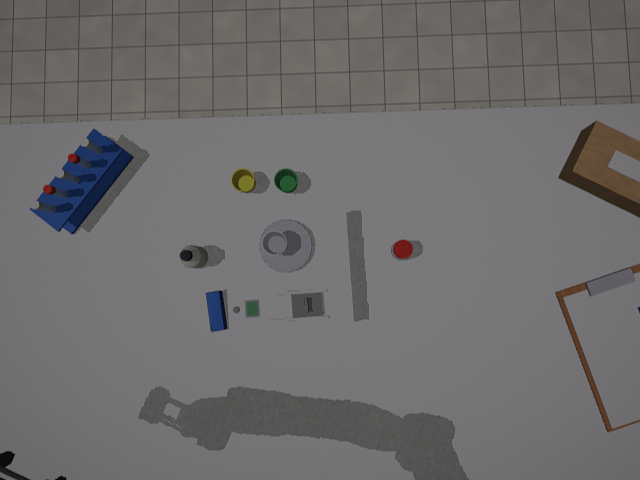

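The scene view shows the balance mid-table with the pot on its right and the bottle on its left. In the top view the pan is at (286,246), the display at (252,309), the power key at (236,310), the guard at about (308,305) and the slide box at (217,311). I'll zoom in next.

```bash
cat > h.py <<'E'
import numpy as np
from plant import r
def ray(d,uv,z,E=None):
    f=240/np.tan(np.radians(d["fov_y"])/2); E=np.array(d["extrinsics"]) if E is None else E
    c=np.array([(uv[0]-d["cx"])/f,-(uv[1]-d["cy"])/f,-1]); R=E[:3,:3]; o=-R.T@E[:3,3]; w=R.T@c
    return o+w*(z-o[2])/w[2]
E
python3 - <<'E'
from h import *
import cv2
d=r.snapshot("top")
im=d["color"][205:340,190:390,::-1]
cv2.imwrite("pics/top1.png",cv2.resize(im,None,fx=4,fy=4,interpolation=cv2.INTER_CUBIC))
for n,uv,z in(("pan",(286,246),.074),("disp",(252,309),.06),("pow",(236,310),.063),("rib",(309,305),.08),("pot",(403,249),.055),("vial",(186,256),.095),("boxmid",(217,311),.03)): print(n,ray(d,uv,z).round(4))
E
```

```text
pan [0.6434 0.1493 0.074 ]
disp [0.5148 0.2241 0.06  ]
pow [0.5137 0.257  0.063 ]
rib [0.5212 0.1038 0.08  ]
pot [ 0.632  -0.0941  0.055 ]
vial [0.6268 0.3516 0.095 ]
boxmid [0.5109 0.3049 0.03  ]
```

View pics/top1.png

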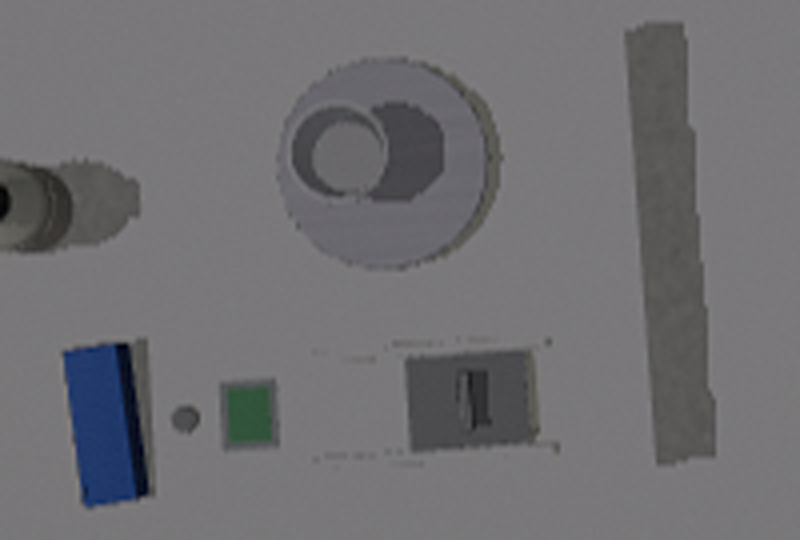

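The zoomed top view shows power key (186,418), display (249,413), pan centre (385,163), rib top (466,400) and plate x 405–535. I'll fit the balance pose.

```bash
cat > fit.py <<'E'
from h import *
d=r.snapshot("top")
P=lambda u,v,z: ray(d,(190+u/4-.4,205+v/4-.4),z)
own=np.array([(-75,113),(-75,79),(50,0)])/1e3
w=np.array([P(186,418,.063)[:2],P(249,413,.061)[:2],P(384,163,.074)[:2]])
a,b=own.mean(0),w.mean(0)
H=(own-a).T@(w-b); th=np.arctan2(H[0,1]-H[1,0],H[0,0]+H[1,1])
R=np.array([[np.cos(th),-np.sin(th)],[np.sin(th),np.cos(th)]]); t=b-R@a
print("yaw",np.degrees(th),"t",t,"res mm",((own@R.T+t-w)*1e3).round(1).tolist())
for n,p in(("rib",P(464,400,.08)),("railTR",P(548,342,.066)),("railBR",P(556,447,.066)),("plTL",P(405,357,.065)),("plTR",P(530,350,.065)),("plBL",P(412,451,.065))): print(n,p.round(4),"own mm",((p[:2]-t)@R*1e3).round(1))
print("well",R@[-.075,-.045]+t)
s=r.get_state();print(s['tool_pos'],s['eef_rot'])
from scipy.spatial.transform import Rotation as Ro
print(Ro.from_quat(s['eef_rot']).as_matrix().round(3).tolist())
E
python3 fit.py; python3 -c "
from h import *
d=r.snapshot('wrist');print(np.round(d['tool_from_camera'],4).tolist(),d['fov_y'],d['cx'],d['cy'])"
```

```text
yaw 2.396311922848492 t [0.59517017 0.1478087 ] res mm [[-0.0, 0.8], [-0.3, -0.6], [0.4, -0.2]]
rib [0.5222 0.1107 0.08  ] own mm [-74.5 -34. ]
railTR [0.5503 0.0676 0.066 ] own mm [-48.1 -78.2]
railBR [0.4965 0.0648 0.066 ] own mm [-102.1  -78.8]
plTL [0.5444 0.142  0.065 ] own mm [-51.   -3.7]
plTR [0.5464 0.0771 0.065 ] own mm [-51.7 -68.6]
plBL [0.496  0.1392 0.065 ] own mm [-99.4  -4.4]
well [0.52211727 0.0997122 ]
[0.26029999 0.56783736 0.24923061] [ 0.15038809  0.69090067 -0.15113293  0.69079558]
[[-0.0, 0.417, 0.909], [-0.001, 0.909, -0.417], [-1.0, -0.001, 0.0]]
[[-0.0001, 0.3184, -0.948, -0.1358], [1.0, 0.0012, 0.0003, -0.0003], [0.0012, -0.948, -0.3184, -0.0834], [0.0, 0.0, 0.0, 1.0]] 71.74401498105101 318.06189991866506 235.34105644127564
```

>>> {"method": "drive_tool", "body": {"deltas": [[[-5.4, 0, 0], [0, 0, 0], 0], [[-5.4, 0, 0], [0, 0, 0], 0], [[-5.4, 0, 0], [0, 0, 0], 0], [[-5.4, 0, 0], [0, 0, 0], 0], [[-5.4, 0, 0], [0, 0, 0], 0], [[0, 0, 0], [0, -1.5, 1], 0], [[0, 0, 0], [0, -2.5, 1.5], 0], [[0, 0, 0], [0, -2.5, 1.5], 0], [[0, 0, 0], [0, -2.5, 1.5], 0], [[0, 0, 0], [0, -2.5, 1.5], 0], [[0, 0, 0], [0, -2.5, 1.5], 0], [[0, 0, 0], [0, 0, 0], 0]], "force": 20}}

```text
clock: 1.25
tool_pos: [0.356, 0.4251, 0.2492]
eef_rot: [-0.014, 0.706, 0.009, 0.708]
contact_force: [-0.3, -0.0, 0.4]
opening: 0.117
```

```bash
cat > go.py <<'E'
# usage: go.py ownx owny [tipz]: print the tool-frame move to a point of the balance
import sys
from h import *
from scipy.spatial.transform import Rotation as Ro
th=np.radians(2.4); R=np.array([[np.cos(th),-np.sin(th)],[np.sin(th),np.cos(th)]]); t=np.array([.5952,.1478])
s=r.get_state(); M=Ro.from_quat(s['eef_rot']).as_matrix(); p=np.array(s['tool_pos'])
o=R.T@(p[:2]-t)*1e3
print("t %.2f own mm"%s['clock'],o.round(1),"tip z mm",round((p[2]-.011)*1e3,1),"F",np.round(s['contact_force'],1),"open",round(s['opening'],2))
print("tool axes",M.round(3).tolist(),"yaw err",np.degrees(np.arctan2(-M[0,1],M[1,1])).round(1)-2.4)
a=[float(v) for v in sys.argv[1:]]
if a: g=np.append(R@(np.array(a[:2])/1e3)+t,a[2]/1e3+.011); print("tool shift cm",(M.T@(g-p)*100).round(2))
E
python3 go.py -75 -68 150
```

```text
t 1.25 own mm [-227.4  287.1] tip z mm 238.2 F [-0.3 -0.   0.4] open 0.12
tool axes [[0.003, -0.032, 0.999], [-0.006, 0.999, 0.032], [-1.0, -0.006, 0.002]] yaw err -0.5
tool shift cm [  9.09 -35.3   15.55]
```

>>> {"method": "drive_tool", "body": {"deltas": [[[-0.5, 0, 0], [0, -2.5, 1], 0], [[0, 0, 0], [0, -3.3, 1.5], 0], [[0, 0, 0], [0, -3.3, 1.5], 0], [[0, 0, 0], [0, -3.3, 1.5], 0], [[0, 0, 0], [0, -3.3, 1.5], 0], [[0, 0, 0], [0, -3.3, 1.5], 0], [[0, 0, 0], [0, -3.3, 1.5], 0], [[0, 0, 0], [0, -3.3, 1.5], 0], [[0, 0, 0], [0, -3.3, 1.5], 0], [[0, 0, 0], [0, -3.3, 1.5], 0], [[0, 0, 0], [2, -2.5, 1], 0], [[0, 0, 0], [0, 0, 0], 0]]}}

```text
clock: 2.25
tool_pos: [0.5244, 0.0852, 0.2271]
eef_rot: [-0.016, 0.708, 0.012, 0.706]
contact_force: [0.4, -0.6, -0.7]
opening: 0.005
```

```bash
python3 go.py -75 -68 71; python3 - <<'E'
from h import *
import cv2
d=r.snapshot("wrist");cv2.imwrite("pics/w0.png",d["color"][:,:,::-1])
E
```

```text
t 2.25 own mm [-73.4 -59.6] tip z mm 216.1 F [ 0.4 -0.6 -0.7] open 0.0
tool axes [[-0.003, -0.04, 0.999], [-0.006, 0.999, 0.04], [-1.0, -0.005, -0.003]] yaw err -0.10000000000000009
tool shift cm [14.52 -0.76 -0.12]
```

View pics/w0.png

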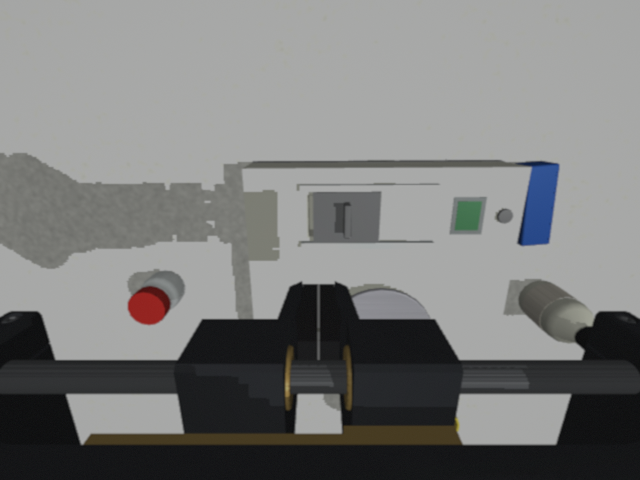

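The wrist view shows rib (348,220), plate columns 314–380, display (468,215), power key (505,215) and a sliver of open well at columns 308–314. I'll cross-check these against the fit.

```bash
cat > wr.py <<'E'
from h import *
from scipy.spatial.transform import Rotation as Ro
th=np.radians(2.4); R=np.array([[np.cos(th),-np.sin(th)],[np.sin(th),np.cos(th)]]); t=np.array([.5952,.1478])
def own(pts):
    s=r.get_state(); d=r.snapshot("wrist"); T=np.eye(4); T[:3,:3]=Ro.from_quat(s['eef_rot']).as_matrix(); T[:3,3]=s['tool_pos']
    E=np.linalg.inv(T@np.array(d['tool_from_camera']))
    for n,u,v,z in pts: print(n,(R.T@(ray(d,(u,v),z,E)[:2]-t)*1e3).round(1))
E
python3 -c "
from wr import own
own([('rib',348,220,.08),('plateL',314,218,.065),('plateR',380,217,.065),('disp',468.5,215.5,.061),('pow',505,215.5,.063),('railfront',370,184.5,.066),('railback',365,242.5,.066)])"
```

```text
rib [-77.2 -29.7]
plateL [-74.9 -60.1]
plateR [-75.9   1.4]
disp [-76.4  85.5]
pow [-76.9 118.7]
railfront [-106.4   -9.6]
railback [-51.  -11.6]
```

```bash
python3 go.py -75 -68 71; python3 - <<'E'
from h import *
import cv2
d=r.snapshot("wrist");cv2.imwrite("pics/w1.png",cv2.resize(d["color"][150:280,220:540,::-1],None,fx=2.5,fy=2.5,interpolation=cv2.INTER_CUBIC))
E
python3 go.py
python3 -c "
from wr import *
"
```

```text
t 2.35 own mm [-74.5 -52.7] tip z mm 218.0 F [0.4 0.6 0.1] open 0.01
tool axes [[-0.002, -0.048, 0.999], [-0.0, 0.999, 0.048], [-1.0, -0.0, -0.002]] yaw err 0.30000000000000027
tool shift cm [14.7  -1.52 -0.04]
t 2.40 own mm [-74.5 -50.9] tip z mm 218.6 F [-0.4 -0.2  0.1] open 0.0
tool axes [[-0.001, -0.05, 0.999], [0.001, 0.999, 0.05], [-1.0, 0.001, -0.001]] yaw err 0.5
```

View pics/w1.png

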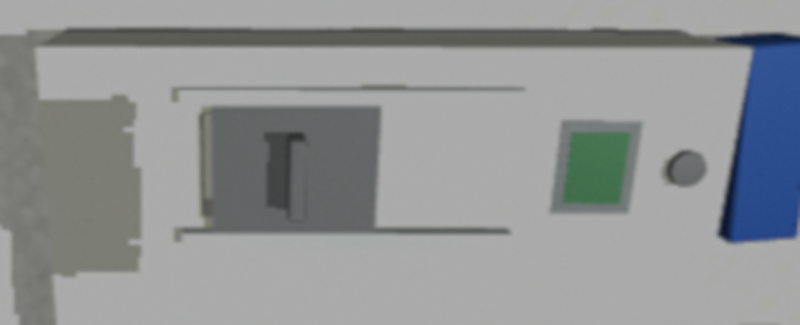

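```bash
python3 - <<'E'
from wr import *
M=np.array([[-0.002,-0.048,0.999],[0,0.999,0.048],[-1,0,-0.002]])
T=np.eye(4);T[:3,:3]=M;T[:2,3]=R@np.array([-.0745,-.0527])+t;T[2,3]=.229
d=r.snapshot("wrist");E=np.linalg.inv(T@np.array(d['tool_from_camera']))
for n,U,V,z in[("pow",686,168,.063),("disp",596,167,.061),("rib top",298,178,.08),("plateL",211,170,.065),("plateR",378,170,.065),("railF",350,88,.066),("railB",350,231,.066)]:
    print(n,(R.T@(ray(d,(220+U/2.5-.3,150+V/2.5-.3),z,E)[:2]-t)*1e3).round(1))
E
python3 go.py -75 -68 71
```

```text
pow [-76.2 112.8]
disp [-75.9  79.8]
rib top [-76.5 -34.3]
plateL [-75.1 -66. ]
plateR [-75.4  -3.5]
railF [-106.4  -15.5]
railB [-51.5 -13. ]
t 2.45 own mm [-74.5 -50. ] tip z mm 219.0 F [ 0.3 -1.  -0.5] open 0.0
tool axes [[0.0, -0.052, 0.999], [0.001, 0.999, 0.052], [-1.0, 0.001, 0.0]] yaw err 0.6000000000000001
tool shift cm [14.8  -1.82 -0.07]
```

>>> {"method": "drive_tool", "body": {"deltas": [[[0.6, 0, 0], [1, -0.9, -0.1], 0], [[0, 0, 0], [2, -0.9, 0], 0], [[0, 0, 0], [2.5, 0, 0], 0], [[0, 0, 0], [2.5, 0, 0], 0], [[0, 0, 0], [2, 0, 0], 0], [[0, 0, 0], [1.5, 0, 0], 0], [[0, 0, 0], [0.5, 0, 0], 0], [[0, 0, 0], [0, 0, 0], 0], [[0, 0, 0], [0, 0, 0], 0], [[0, 0, 0], [0, 0, 0], 0], [[0, 0, 0], [0, 0, 0], 0]]}}

```text
clock: 3.37
tool_pos: [0.5237, 0.0754, 0.1109]
eef_rot: [-0.014, 0.706, 0.014, 0.708]
contact_force: [0.6, -0.0, 0.0]
opening: 0.004
```

```bash
python3 go.py -76 -68 71
```

```text
t 3.37 own mm [-74.5 -69.4] tip z mm 99.9 F [ 0.6 -0.   0. ] open 0.0
tool axes [[0.002, -0.04, 0.999], [0.001, 0.999, 0.04], [-1.0, 0.001, 0.002]] yaw err -0.10000000000000009
tool shift cm [ 2.89  0.14 -0.16]
```

>>> {"method": "drive_tool", "body": {"deltas": [[[0, 0, 0], [0.9, 0.1, -0.1], 0], [[0, 0, 0], [1, 0, 0], 0], [[0, 0, 0], [0.8, 0, 0], 0], [[0, 0, 0], [0.2, 0, 0], 0], [[0, 0, 0], [0, 0, 0], 0], [[0, 0, 0], [0, 0, 0], 0], [[0, 0, 0], [0, 0.4, 0], 0], [[0, 0, 0], [0, 0.6, 0], 0], [[0, 0, 0], [0, 0.6, 0], 0], [[0, 0, 0], [0, 0.4, 0], 0], [[0, 0, 0], [0, 0, 0], 0], [[0, 0, 0], [0, 0, 0], 0]]}}

```text
clock: 4.37
tool_pos: [0.5211, 0.0965, 0.0808]
eef_rot: [-0.014, 0.707, 0.015, 0.707]
contact_force: [0.0, -0.0, -0.0]
opening: 0.007
```

```bash
python3 go.py -76 -5 71
```

```text
t 4.37 own mm [-76.1 -48.1] tip z mm 69.8 F [ 0. -0. -0.] open 0.01
tool axes [[0.0, -0.041, 0.999], [0.0, 0.999, 0.041], [-1.0, 0.0, 0.0]] yaw err -0.10000000000000009
tool shift cm [-0.11  4.31  0.01]
```

>>> {"method": "drive_tool", "body": {"deltas": [[[0, 0, 0], [0, 0.4, 0], 0], [[0, 0, 0], [0, 0.5, 0], 0], [[0, 0, 0], [0, 0.5, 0], 0], [[0, 0, 0], [0, 0.5, 0], 0], [[0, 0, 0], [0, 0.5, 0], 0], [[0, 0, 0], [0, 0.5, 0], 0], [[0, 0, 0], [0, 0.5, 0], 0], [[0, 0, 0], [0, 0.3, 0], 0], [[0, 0, 0], [0, 0.2, 0], 0]]}}

```text
clock: 5.12
tool_pos: [0.5193, 0.1356, 0.0807]
eef_rot: [-0.014, 0.707, 0.014, 0.707]
contact_force: [-0.6, -2.1, 0.2]
opening: 0.003
```

```bash
python3 go.py -76 5 71
```

```text
t 5.12 own mm [-76.3  -9. ] tip z mm 69.7 F [-0.6 -2.1  0.2] open 0.0
tool axes [[-0.0, -0.04, 0.999], [0.0, 0.999, 0.04], [-1.0, 0.0, -0.0]] yaw err -0.10000000000000009
tool shift cm [-0.13  1.4   0.03]
```

>>> {"method": "drive_tool", "body": {"deltas": [[[0, 0, 0], [0, 0.2, 0], 0], [[0, 0, 0], [0, 0.2, 0], 0], [[0, 0, 0], [0, 0.1, 0], 0], [[0, 0, 0], [0, 0, 0], 0]]}}

```text
clock: 5.45
tool_pos: [0.5193, 0.1401, 0.0807]
eef_rot: [-0.014, 0.707, 0.014, 0.707]
contact_force: [0.1, -1.0, 0.9]
opening: 0.008
```

```bash
python3 go.py -76 5 71
```

```text
t 5.45 own mm [-76.2  -4.5] tip z mm 69.7 F [ 0.1 -1.   0.9] open 0.01
tool axes [[-0.0, -0.04, 0.999], [0.0, 0.999, 0.04], [-1.0, 0.0, -0.0]] yaw err -0.10000000000000009
tool shift cm [-0.13  0.95  0.02]
```

>>> {"method": "drive_tool", "body": {"deltas": [[[0, 0, 0], [0, 0.15, 0], 0], [[0, 0, 0], [0, 0.15, 0], 0], [[0, 0, 0], [0, 0, 0], 0]]}}

```text
clock: 5.7
tool_pos: [0.5192, 0.143, 0.0807]
eef_rot: [-0.014, 0.707, 0.014, 0.707]
contact_force: [-0.6, -0.6, 0.4]
opening: 0.006
```

>>> {"method": "drive_tool", "body": {"deltas": [[[0, 0, 0], [0, 0.15, 0], 0], [[0, 0, 0], [0, 0.15, 0], 0], [[0, 0, 0], [0, 0, 0], 0]]}}

```text
clock: 5.95
tool_pos: [0.5192, 0.1432, 0.0807]
eef_rot: [-0.015, 0.707, 0.012, 0.707]
contact_force: [-0.8, -6.0, 1.3]
opening: 0.004
```

```bash
python3 go.py; python3 - <<'E'
from h import *
import cv2
d=r.snapshot("wrist");cv2.imwrite("pics/w2.png",d["color"][:,:,::-1])
E
```

```text
t 5.95 own mm [-76.1  -1.4] tip z mm 69.7 F [-0.8 -6.   1.3] open 0.0
tool axes [[-0.001, -0.038, 0.999], [-0.004, 0.999, 0.038], [-1.0, -0.004, -0.001]] yaw err -0.19999999999999973
```

View pics/w2.png

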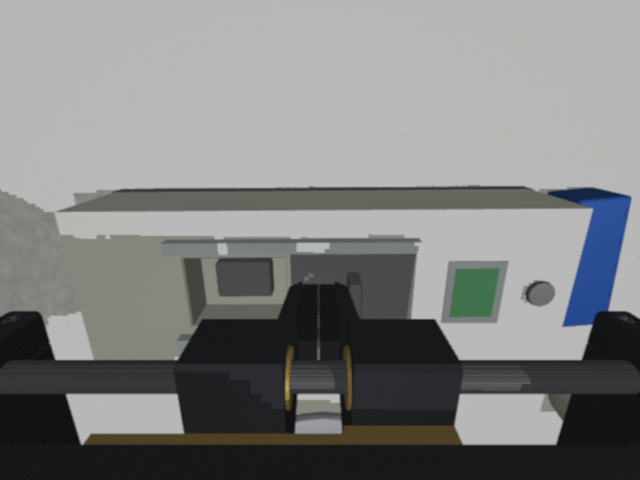

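The tip stalled at 6 N. The picture shows the well fully uncovered, with the tare key at (245,278) and the plate edge at the well's edge, column 290. So the guard is at its stop. Next I move over the well.

>>> {"method": "drive_tool", "body": {"deltas": [[[0, 0, 0], [0, -0.5, 0], 0], [[0, 0, 0], [0, -0.8, 0], 0], [[0, 0, 0], [0, -1, 0], 0], [[0, 0, 0], [0, -1, 0], 0], [[0, 0, 0], [0, -0.8, 0], 0], [[0, 0, 0], [0, -0.5, 0], 0], [[0, 0, 0], [0, 0, 0], 0], [[0, 0, 0], [0, 0, 0], 0], [[0, 0, 0], [0, 0, 0], 0], [[0, 0, 0], [0, 0, 0], 0]]}}

```text
clock: 6.83
tool_pos: [0.521, 0.1007, 0.0808]
eef_rot: [-0.014, 0.707, 0.015, 0.707]
contact_force: [-0.0, -0.7, -1.4]
opening: 0.003
```

```bash
python3 go.py -75.5 -45 48
```

```text
t 6.83 own mm [-76.1 -44. ] tip z mm 69.8 F [-0.  -0.7 -1.4] open 0.0
tool axes [[0.0, -0.041, 0.999], [0.001, 0.999, 0.041], [-1.0, 0.001, 0.0]] yaw err -0.10000000000000009
tool shift cm [ 2.18 -0.11  0.06]
```

>>> {"method": "drive_tool", "body": {"deltas": [[[0, 0, 0], [0.4, -0.1, 0.1], 0], [[0, 0, 0], [0.6, 0, 0], 0], [[0, 0, 0], [0.6, 0, 0], 0], [[0, 0, 0], [0.4, 0, 0], 0], [[0, 0, 0], [0.2, 0, 0], 0], [[0, 0, 0], [0, 0, 0], 0], [[0, 0, 0], [0, 0, 0], 0], [[0, 0, 0], [0, 0, 0], 0]]}}

```text
clock: 7.5
tool_pos: [0.5221, 0.099, 0.0588]
eef_rot: [-0.014, 0.707, 0.014, 0.707]
contact_force: [-0.1, 0.1, 0.4]
opening: 0.007
```

>>> {"method": "drive_tool", "body": {"deltas": [[[0, 0, 0], [0.3, 0, 0], 0], [[0, 0, 0], [0.3, 0, 0], 0], [[0, 0, 0], [0.2, 0, 0], 0], [[0, 0, 0], [0.1, 0, 0], 0], [[0, 0, 0], [0, 0, 0], 0], [[0, 0, 0], [0, 0, 0], 0]]}}

```text
clock: 8.0
tool_pos: [0.5224, 0.099, 0.0499]
eef_rot: [-0.014, 0.707, 0.014, 0.707]
contact_force: [0.7, -0.2, 3.8]
opening: 0.007
```

>>> {"method": "drive_tool", "body": {"deltas": [[[0, 0, 0], [0.1, 0, 0], 0], [[0, 0, 0], [0.1, 0, 0], 0], [[0, 0, 0], [0, 0, 0], 0], [[0, 0, 0], [0, 0, 0], 0]]}}

```text
clock: 8.33
tool_pos: [0.5225, 0.099, 0.0492]
eef_rot: [-0.014, 0.706, 0.014, 0.708]
contact_force: [-1.4, -0.4, 17.8]
opening: 0.002
```

```bash
python3 go.py -75.5 -45 36
```

```text
t 8.33 own mm [-74.7 -45.7] tip z mm 38.2 F [-1.4 -0.4 17.8] open 0.0
tool axes [[0.002, -0.04, 0.999], [0.0, 0.999, 0.04], [-1.0, -0.0, 0.002]] yaw err -0.10000000000000009
tool shift cm [ 0.22  0.07 -0.08]
```

Key bottomed: tip at 38.2 mm (expected 38) with 17.8 N. I'm coming out and crossing over the rib.

>>> {"method": "drive_tool", "body": {"deltas": [[[0, 0, 0], [-0.6, 0, 0], 0], [[0, 0, 0], [-1.2, 0, 0], 0], [[0, 0, 0], [-1.4, 0, 0], 0], [[0, 0, 0], [-1.4, 0, 0], 0], [[0, 0, 0], [-0.8, 0, 0], 0], [[0, 0, 0], [-0.5, 0, 0], 0], [[0, 0, 0], [0, 0.8, 0], 0], [[0, 0, 0], [0, 1.5, 0], 0], [[0, 0, 0], [0, 2, 0], 0], [[0, 0, 0], [0, 2, 0], 0], [[0, 0, 0], [0, 1.5, 0], 0], [[0, 0, 0], [0, 0.9, 0], 0]]}}

```text
clock: 9.33
tool_pos: [0.5176, 0.1891, 0.106]
eef_rot: [-0.015, 0.707, 0.016, 0.707]
contact_force: [-0.2, -0.9, -0.4]
opening: 0.009
```

>>> {"method": "drive_tool", "body": {"deltas": [[[0, 0, 0], [0, 0, 0], 0], [[0, 0, 0], [0, 0, 0], 0], [[0, 0, 0], [0, 0, 0], 0], [[0, 0, 0], [0, 0, 0], 0]]}}

```text
clock: 9.67
tool_pos: [0.5186, 0.1841, 0.1065]
eef_rot: [-0.014, 0.707, 0.013, 0.707]
contact_force: [0.3, 0.1, 0.6]
opening: 0.004
```

```bash
python3 go.py -76 42 70; python3 - <<'E'
from h import *
import cv2
d=r.snapshot("wrist");cv2.imwrite("pics/w3.png",d["color"][:,:,::-1])
E
```

```text
t 9.67 own mm [-75.   39.5] tip z mm 95.5 F [0.3 0.1 0.6] open 0.0
tool axes [[-0.0, -0.038, 0.999], [-0.001, 0.999, 0.038], [-1.0, -0.001, -0.001]] yaw err -0.19999999999999973
tool shift cm [ 2.55  0.25 -0.1 ]
```

View pics/w3.png

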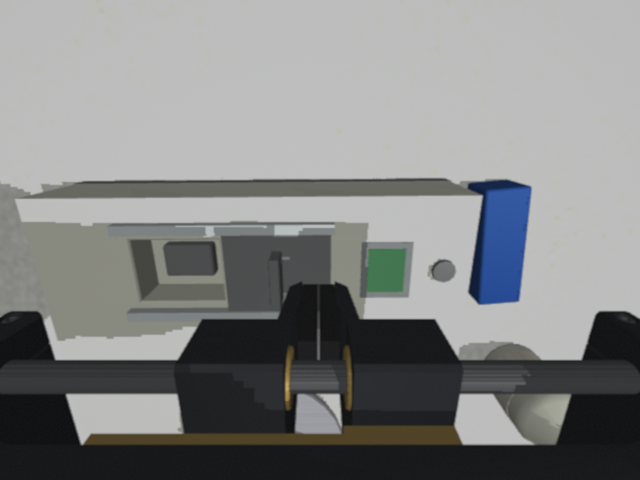

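The wrist view shows the guard still open, the key up (190,258), the rib at (275,280) left of the fingers and the display clear of them. I'll descend on the rib's +y side and push it shut.

>>> {"method": "drive_tool", "body": {"deltas": [[[0, 0, 0], [0.6, 0.3, -0.1], 0], [[0, 0, 0], [0.9, 0, 0], 0], [[0, 0, 0], [0.7, 0, 0], 0], [[0, 0, 0], [0.3, 0, 0], 0], [[0, 0, 0], [0, 0, 0], 0], [[0, 0, 0], [0, 0, 0], 0], [[0, 0, 0], [0, -0.4, 0], 0], [[0, 0, 0], [0, -0.4, 0], 0], [[0, 0, 0], [0, -0.4, 0], 0], [[0, 0, 0], [0, -0.4, 0], 0], [[0, 0, 0], [0, -0.5, 0], 0], [[0, 0, 0], [0, -0.5, 0], 0]]}}

```text
clock: 10.72
tool_pos: [0.5187, 0.1629, 0.082]
eef_rot: [-0.014, 0.707, 0.015, 0.707]
contact_force: [-0.2, 0.8, -0.4]
opening: 0.005
```

>>> {"method": "drive_tool", "body": {"deltas": [[[0, 0, 0], [0, -0.5, 0], 0], [[0, 0, 0], [0, -0.5, 0], 0], [[0, 0, 0], [0, -0.5, 0], 0], [[0, 0, 0], [0, -0.5, 0], 0], [[0, 0, 0], [0, -0.5, 0], 0], [[0, 0, 0], [0, -0.5, 0], 0], [[0, 0, 0], [0, -0.3, 0], 0], [[0, 0, 0], [0, -0.2, 0], 0], [[0, 0, 0], [0, 0, 0], 0]]}}

```text
clock: 11.47
tool_pos: [0.5198, 0.1269, 0.0816]
eef_rot: [-0.014, 0.707, 0.013, 0.707]
contact_force: [-1.0, 0.4, -0.0]
opening: 0.0
```

```bash
python3 go.py -76 -28 70
```

```text
t 11.47 own mm [-76.3 -17.7] tip z mm 70.6 F [-1.   0.4 -0. ] open 0.0
tool axes [[-0.0, -0.039, 0.999], [-0.001, 0.999, 0.039], [-1.0, -0.001, -0.001]] yaw err -0.19999999999999973
tool shift cm [ 0.06 -1.03  0.03]
```

>>> {"method": "drive_tool", "body": {"deltas": [[[0, 0, 0], [0, -0.3, 0], 0], [[0, 0, 0], [0, -0.3, 0], 0], [[0, 0, 0], [0, -0.2, 0], 0], [[0, 0, 0], [0, 0, 0], 0], [[0, 0, 0], [0, 0, 0], 0]]}}

```text
clock: 11.88
tool_pos: [0.5198, 0.1191, 0.0816]
eef_rot: [-0.014, 0.707, 0.014, 0.707]
contact_force: [0.1, 1.0, -0.1]
opening: 0.007
```

>>> {"method": "drive_tool", "body": {"deltas": [[[0, 0, 0], [0, -0.15, 0], 0], [[0, 0, 0], [0, -0.1, 0], 0], [[0, 0, 0], [0, 0, 0], 0], [[0, 0, 0], [0, 0, 0], 0]]}}

```text
clock: 12.22
tool_pos: [0.5199, 0.1176, 0.0816]
eef_rot: [-0.014, 0.707, 0.014, 0.707]
contact_force: [-0.5, 2.1, -0.8]
opening: 0.008
```

>>> {"method": "drive_tool", "body": {"deltas": [[[0, 0, 0], [0, -0.1, 0], 0], [[0, 0, 0], [0, -0.1, 0], 0], [[0, 0, 0], [0, 0, 0], 0]]}}

```text
clock: 12.47
tool_pos: [0.5199, 0.1174, 0.0817]
eef_rot: [-0.014, 0.707, 0.016, 0.707]
contact_force: [-1.4, 4.7, -1.5]
opening: 0.002
```

```bash
python3 go.py
```

```text
t 12.47 own mm [-76.5 -27.3] tip z mm 70.7 F [-1.4  4.7 -1.5] open 0.0
tool axes [[-0.0, -0.041, 0.999], [0.003, 0.999, 0.041], [-1.0, 0.003, 0.0]] yaw err 0.0
```

>>> {"method": "drive_tool", "body": {"deltas": [[[0, 0, 0], [0, -0.1, 0], 0], [[0, 0, 0], [0, 0, 0], 0], [[0, 0, 0], [0, 0, 0], 0]]}}

```text
clock: 12.72
tool_pos: [0.52, 0.1173, 0.0817]
eef_rot: [-0.013, 0.707, 0.016, 0.707]
contact_force: [-1.0, 7.8, -1.7]
opening: 0.005
```

>>> {"method": "drive_tool", "body": {"deltas": [[[0, 0, 0], [0, 0.4, 0], 0], [[0, 0, 0], [0, 0.4, 0], 0], [[0, 0, 0], [-1, 0, 0], 0], [[0, 0, 0], [-2, 0, 0], 0], [[0, 0, 0], [-2.5, 0, 0], 0], [[0, 0, 0], [-2.5, 0, 0], 0], [[0, 0, 0], [-2.5, 0, 0], 0], [[0, 0, 0], [-2.5, 0, 0], 0], [[0, 0, 0], [-1.5, 0, 0], 0], [[0, 0, 0], [0, 0, 0], 0], [[0, 0, 0], [0, 0, 0], 0], [[0, 0, 0], [0, 0, 0], 0]]}}

```text
clock: 13.72
tool_pos: [0.5196, 0.1215, 0.2262]
eef_rot: [-0.014, 0.707, 0.013, 0.707]
contact_force: [-0.5, 1.0, -0.7]
opening: 0.004
```

>>> {"method": "drive_tool", "body": {"deltas": [[[0, 0, 0], [0, 0, 0], 0], [[0, 0, 0], [0, 0, 0], 0], [[0, 0, 0], [0, 0, 0], 0], [[0, 0, 0], [0, 0, 0], 0]]}}

```text
clock: 14.05
tool_pos: [0.5198, 0.1223, 0.2261]
eef_rot: [-0.014, 0.707, 0.014, 0.707]
contact_force: [0.1, -0.4, 0.0]
opening: 0.005
```

```bash
python3 go.py; python3 - <<'E'
from h import *
import cv2
d=r.snapshot("wrist");cv2.imwrite("pics/w4.png",cv2.resize(d["color"][150:320,100:520,::-1],None,fx=1.9,fy=1.9,interpolation=cv2.INTER_CUBIC))
E
```

```text
t 14.05 own mm [-76.4 -22.3] tip z mm 215.1 F [ 0.1 -0.4  0. ] open 0.0
tool axes [[-0.001, -0.04, 0.999], [-0.0, 0.999, 0.04], [-1.0, -0.0, -0.001]] yaw err -0.10000000000000009
```

View pics/w4.png

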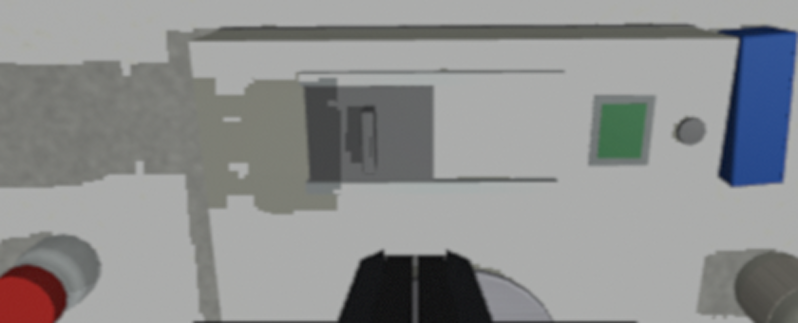

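The view shows the plate at columns 304–434, covering the well, with the rib at (368,140), the display at (622,130) and the power key at (690,131). I'll check these numbers against the fit.

```bash
python3 - <<'E'
from wr import own
own([(n,100+U/1.9-.25,150+V/1.9-.25,z) for n,U,V,z in[("pow",690,130,.063),("disp",622,130,.061),("rib",368,143,.08),("plL",305,135,.065),("plR",434,135,.065)]])
from plant import r
import numpy as np
s=r.get_state();print(np.abs(s['qd']).max(),s['contact_force']);print(r.finish_job())
E
```

```text
pow [-76.  112.8]
disp [-75.6  80. ]
rib [-75.  -44.4]
plL [-74.6 -76.3]
plR [-74.5 -13.2]
0.004479105053881387 [ 0.95017638  0.03442645 -0.14849984]
the job is handed in; nothing more can be done
None
```

The balance is tared and the job is handed in, at about 14 s of the 54 s allowed. The hand-in gives no verdict.

- **Opening the guard:** I pushed the rib with the closed fingertips until it stopped at 6 N. The picture showed the well fully uncovered.
- **Pressing the tare key:** it went right down, with the tip at 38.2 mm (38 mm expected) and 17.8 N on it. It was back up in the next picture.
- **Shutting the guard:** I pushed the rib from the other side until it stopped at 7.8 N. The last picture put the rib at own y −44.4 mm; fully shut is −45 mm.
- **Balance and surroundings:** the display and power key measured within about 0.2 mm of where they were before, so the balance had not shifted. The power key was not touched. I did not measure the cup, pot, bottle and slide box again, but the arm went nowhere near them.
- **Finish:** the fingertips ended 215 mm up, still and touching nothing.

An early wrist-camera measurement was about 6 mm off because the arm was still settling. Repeating it with the matching pose agreed with the top camera to about 1.5 mm.

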